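# Find the rocking corner of a print platen and flip its shim flat

## Robot

A 6-joint arm with a two-finger parallel gripper is mounted at the origin on the work surface. World frame = base frame: x ahead of the robot, y to its left, z up, the work surface at z = 0. Lengths are in mm, angles in rad, forces in N, time in s.
With the tool pointing down it reaches from about 275 to 725 mm from the base axis. Payload 15.9 kg.
Tool frame: the origin (TCP) lies on the centre line of the jaws, within the pads' length; the fingertips stand 8 mm ahead of it and the grasp point (between the pads) lies 11 mm behind it; z points along the fingers, y is the line along which they close (so a half turn about z gives the same grasp; the last joint's range is limited). The gripper opens to 85 mm and grips with 20 to 120 N. Pads are 22 mm wide; open, the fingers measure 114 mm over their backs; the gripper's body (76 mm by 85 mm) begins 54 mm behind the grasp point. The pads swing forward as they close: fully open they stand 13 mm farther back than shut.
Start: joints at [-1.34, 0.213, -0.034, 1.323, 0, 1.571], TCP at [114.373, -486.728, 239.306] pointing down, gripper open.
Joint ranges: [-2.98, 2.98], [-0.74, 1.72], [-1.14, 1.35], [-2.1, 2.04], [-1.57, 1.44], [-3.14, 3.14]. Speed limits (rad/s): [1.89, 1.89, 2.39, 2.57, 3.14, 3.14].

## Interface

Orientations are given as [roll, pitch, yaw] about the fixed x, y, z axes, in that order (R = Rz(yaw) Ry(pitch) Rx(roll)).
In Python, from cell import manip gives the robot as it stands.
- The arm moves only by the tool arm_command, never from a script. Its argument "steps" is text: rows parted by semicolons, each of 6 numbers parted by spaces: the shift along the tool's x, y, z in mm, then the turn, a rotation vector about the tool's x, y, z in rad. In form: tx ty tz ax ay az; .... A call has 1 to 10 rows; each row is the pose to reach, as a shift and turn from the pose commanded when the call began, along the tool's axes at that moment; what a row does not reach only later rows make up. A row lasts 1/8 s, in which the tool goes at most 62.5 mm and 10.7 degrees, less where a joint would pass 70% of its speed; a pose out of reach is approached as far as the arm can. A call with a gripper value outside its range is refused whole. "fingers" is the gripper's target within -1 to 1 (shut at 1, half-way at 0, fully open at -1), set as the call begins (left out, the last holds). The fingers move at their own pace and stop on an object; the grip force is fixed at half the most. Time passes only in rows, so rows that repeat a pose let the fingers close. It gives the time, the measured TCP pose, the force, the opening and the grip force at its end, in the units of the state.
- manip.get_obs(): the state, without advancing time (a new reading comes with each control period).
- manip.camera(name): name is "side" or "top"; returns a dict with "pixels" (384x512x3 uint8, red, green, blue), "range_z" (384x512 float32, mm along the optical axis (not along the pixel's ray), 0 where there is no reading), "fx", "fy", "cx", "cy" (pixels), "R" (3x3) and "t" (3): a world point X has camera coordinates R X + t. Camera axes: x right, y down, z forward; pixel columns grow to the right and rows downward; lengths in mm; the calibration is good to about 2 mm. A picture is of the moment at which its call begins.
- manip.close_job(): hands the job in; it is judged then, once.
The state is a dict: "clock": time; "joint_positions": joint angles; "dq": joint speeds; "effort": joint torques, N m; "ee_pos": TCP position; "tool_rot": TCP orientation; "wrist_force": force on the tool from outside, world axes, zero at the start; "ft_torque": the same for the moment, N m; "width": opening from 0.0 (shut) to 1.0 (fully open); "grasp_force": force on a finger pad.
Only numpy, scipy, OpenCV 4.12 (cv2) and the standard library are available. Lean on these libraries where they do the work, as an engineer would, in place of code of your own. Each camera call takes 0.05 s, during which the arm holds its last target. There are 200 camera calls.

## Task

The platen on the screen press rocks on one corner. Press firmly down on its corners one at a time with closed fingertips until you find the one that gives, press the shim tab beside that corner down flat, then press that corner again to make sure it now sits solid, and move clear. Press only: leave the other three shims up, do not lift the platen, and leave everything else where it is.

Things in the scene. Friction and masses are not known exactly. Their poses are not given: they have to be found in the camera images.
- carrier: the press's fixed grey cast carrier on the table, with a levelling foot under each platen corner, 50 mm locating pins round the platen and a screen hinge clamp 155 to 215 mm beyond its centre, up to 95 mm high. Origin on the table under the platen's centre, x to the hinge clamp (away from the robot), y left; turned up to 0.2 rad
- platen: pale wooden board on steel, 180 (x) x 200 (y) x 22 mm, about 1 kg, loose on four feet and light springs. Origin at the centre of its underside, 36 mm up when level (top 58 mm); axes as the carrier's. Three feet are solid (give under 1 mm at 20 N); one unseen foot is short, a different one each time: pressed with about 3 N that corner dips over 4 mm, stops, and springs back when let go
- corner_nl (a point): where to press the platen's near left corner: on its top face above the foot, 22 mm in from both edges (68 mm from the centre along x, 78 mm along y); moves with the platen
- corner_nr (a point): where to press the platen's near right corner: on its top face above the foot, 22 mm in from both edges (68 mm from the centre along x, 78 mm along y); moves with the platen
- corner_fl (a point): where to press the platen's far left corner: on its top face above the foot, 22 mm in from both edges (68 mm from the centre along x, 78 mm along y); moves with the platen
- corner_fr (a point): where to press the platen's far right corner: on its top face above the foot, 22 mm in from both edges (68 mm from the centre along x, 78 mm along y); moves with the platen
- tab_nl (a point): where to press the near left shim's steel tab, 24 mm wide (carrier x), 44 mm long (y), that slopes up and out from under that corner. On its top face, 14 mm from the outer end, 39 mm outside the platen's edge and 46 mm above the table when raised; 46 mm outside and 18.5 mm up when flat. Pivot: along carrier x, 58 mm inward along the tab, 17 mm above the table
- tab_nr (a point): where to press the near right shim's steel tab, 24 mm wide (carrier x), 44 mm long (y), that slopes up and out from under that corner. On its top face, 14 mm from the outer end, 39 mm outside the platen's edge and 46 mm above the table when raised; 46 mm outside and 18.5 mm up when flat. Pivot: along carrier x, 58 mm inward along the tab, 17 mm above the table
- tab_fl (a point): where to press the far left shim's steel tab, 24 mm wide (carrier x), 44 mm long (y), that slopes up and out from under that corner. On its top face, 14 mm from the outer end, 39 mm outside the platen's edge and 46 mm above the table when raised; 46 mm outside and 18.5 mm up when flat. Pivot: along carrier x, 58 mm inward along the tab, 17 mm above the table
- tab_fr (a point): where to press the far right shim's steel tab, 24 mm wide (carrier x), 44 mm long (y), that slopes up and out from under that corner. On its top face, 14 mm from the outer end, 39 mm outside the platen's edge and 46 mm above the table when raised; 46 mm outside and 18.5 mm up when flat. Pivot: along carrier x, 58 mm inward along the tab, 17 mm above the table
- shim_nl (a joint): turn of the near left shim (rad): 0 raised (starts at 0 to 0.04), 0.5 flat on its stop. Stiff, stays where left: about 7 N down on the tab moves it (10 N if it must raise the platen). Flat, it packs up its foot by 4.5 mm: right for the rocking corner; at a solid corner it throws the platen out of level. It cannot be pressed back up
- shim_nr (a joint): turn of the near right shim (rad): 0 raised (starts at 0 to 0.04), 0.5 flat on its stop. Stiff, stays where left: about 7 N down on the tab moves it (10 N if it must raise the platen). Flat, it packs up its foot by 4.5 mm: right for the rocking corner; at a solid corner it throws the platen out of level. It cannot be pressed back up
- shim_fl (a joint): turn of the far left shim (rad): 0 raised (starts at 0 to 0.04), 0.5 flat on its stop. Stiff, stays where left: about 7 N down on the tab moves it (10 N if it must raise the platen). Flat, it packs up its foot by 4.5 mm: right for the rocking corner; at a solid corner it throws the platen out of level. It cannot be pressed back up
- shim_fr (a joint): turn of the far right shim (rad): 0 raised (starts at 0 to 0.04), 0.5 flat on its stop. Stiff, stays where left: about 7 N down on the tab moves it (10 N if it must raise the platen). Flat, it packs up its foot by 4.5 mm: right for the rocking corner; at a solid corner it throws the platen out of level. It cannot be pressed back up
- tape: a roll of paper tape lying flat on the middle of the platen, 72 mm across, 24 mm high; origin at the centre of its underside. Not part of the job
- ink_pot: a white ink pot, 48 mm across, 55 mm high, standing on the table between the two left shim tabs; origin at the centre of its underside. Not part of the job
- spare_knob: a black clamp knob, 38 mm across, 30 mm high, standing on the table between the two right shim tabs; origin at the centre of its underside. Not part of the job
- squeegee: a squeegee lying flat to the right of the carrier, wooden grip 280 x 52 x 26 mm with a rubber blade 45 mm wide along it; origin under the grip's centre, x along its length. Not part of the job
- ink_knife: an ink knife (spatula) 240 mm long, lying to the left of the carrier; x along its length. Not part of the job
- ink_can: an ink can, 86 mm across, 110 mm high, far right; origin at the centre of its underside. Not part of the job
- mug: a white mug, 80 mm across, 90 mm high, far left; origin at the centre of its underside. Not part of the job

How it is judged:
By the outcome, as a careful person would: the job done as asked, in the order asked, and still so for the second after the job is handed in, with the robot touching nothing.
It also fails if it takes over 51 s, if anything falls off the work surface, if the arm or the gripper's body presses on something with over 40 N, if the wrist force passes 120 N, or if a joint passes its speed limit or range.

## Working session

There is one attempt and no reset: what is moved stays moved. The work goes in short steps, Python scripts to look and compute and a tool call to move; the robot and the scene stay as the last step left them, time stands still between calls to the robot, and variables do not carry over. Pictures are saved under pics/ and viewed, at most 10 in all, crops included, and the job is handed in when it is done.

Besides the shell and the picture viewer there is one more tool, called after "Emit:" by a JSON object that holds its "method" and its "body". arm_command: Moves the arm, as the interface text tells. Its arguments: {"type":"object","properties":{"steps":{"type":"string"},"fingers":{"type":"number"}},"required":["steps"]}

```bash
mkdir -p pics; python3 - <<'E'
from cell import manip
import cv2,numpy as np,pickle
o=manip.get_obs();print(o)
for n in("top","side"):
    c=manip.camera(n);pickle.dump(c,open(n+'.pkl','wb'))
    cv2.imwrite(f'pics/{n}0.png',c['pixels'][:,:,::-1]);print(n,c['fx'],c['cx'],c['cy'],c['R'],c['t'])
E
```

```text
{'clock': 0.0, 'joint_positions': array([-1.33999353e+00,  2.13362095e-01, -3.50465450e-02,  1.32350005e+00,
       -1.69392453e-05,  1.57081360e+00]), 'dq': array([ 0.00011088,  0.00019606, -0.00168659,  0.00064846,  0.00089113,
       -0.0005422 ]), 'effort': array([-5.60969681e-06, -6.86163425e+01,  4.87113655e+01,  1.75023812e-02,
        1.17320260e-04, -2.74986306e-06]), 'ee_pos': array([ 114.29976811, -486.42477725,  238.81817137]), 'tool_rot': array([-3.14048029e+00,  1.69584489e-05,  2.30785545e-01]), 'wrist_force': array([-0.20059855, -0.11208114, -0.79468845]), 'ft_torque': array([-0.03171649, -0.00254367, -0.02606231]), 'grasp_force': 0.0, 'width': 0.9995734541882475}
top 493.4522713697574 256.1279243245723 195.7521569373593 [[-1.51891749e-02 -9.99880028e-01 -3.03636949e-03]
 [-9.86827665e-01  1.54799100e-02 -1.61032702e-01]
 [ 1.61060385e-01  5.50419540e-04 -9.86944400e-01]] [ -31.90650309  541.79693877 1267.3702556 ]
side 462.50913223835784 244.22880782050066 203.06111545398872 [[-0.9273525  -0.37399256 -0.01212048]
 [-0.27903592  0.71275336 -0.64352281]
 [ 0.24931165 -0.59339044 -0.76533097]] [ 496.65674864  224.78193199 1130.90580537]
```

View pics/top0.png

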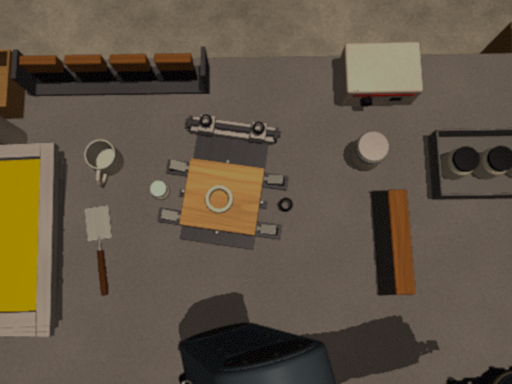

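View pics/side0.png

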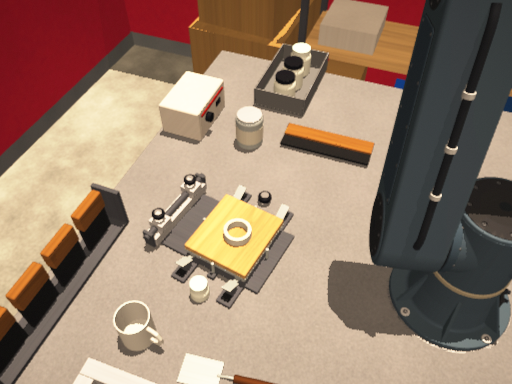

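Top view: the platen is the orange square around (223,197) with the tape on it at (219,199). The tabs are at (178,167), (275,180), (171,215) and (269,230), and the clamp is at the top. The side view agrees. Next I measure the platen.

```bash
cat > h.py <<'E'
import cv2,numpy as np,pickle
def cast(c,u,v,z):
    d=c['R'].T@np.array([(u-c['cx'])/c['fx'],(v-c['cy'])/c['fy'],1]); o=-c['R'].T@c['t']
    return o+d*(z-o[2])/d[2]
E
python3 - <<'E'
from h import *
for n,box in(("top",(150,120,300,260)),("side",(150,180,310,300))):
    c=pickle.load(open(n+'.pkl','rb'));hsv=cv2.cvtColor(c['pixels'],cv2.COLOR_RGB2HSV)
    m=cv2.inRange(hsv,(8,110,90),(28,255,255));k=np.zeros_like(m);x0,y0,x1,y1=box;k[y0:y1,x0:x1]=m[y0:y1,x0:x1]
    cn=max(cv2.findContours(k,cv2.RETR_EXTERNAL,cv2.CHAIN_APPROX_NONE)[0],key=cv2.contourArea)
    P=np.array([cast(c,u,v,58)[:2] for u,v in cn[:,0]],np.float32)
    r=cv2.minAreaRect(P);print(n,r,cv2.boxPoints(r).tolist())
    # median depth-plane height
    ys,xs=np.nonzero(cv2.erode(k,np.ones((5,5))));zz=c['range_z'][ys,xs]
    X=np.stack([(xs-c['cx'])/c['fx']*zz,(ys-c['cy'])/c['fy']*zz,zz],1);W=(X-c['t'])@c['R']
    print(np.median(W,0))
    A=np.c_[W[:,0]-np.median(W[:,0]),W[:,1]-np.median(W[:,1]),np.ones(len(W))];g=np.abs(W[:,2]-np.median(W[:,2]))<8
    print('plane',np.linalg.lstsq(A[g],W[g,2],rcond=None)[0])
c=pickle.load(open('top.pkl','rb'))
for u,v in((178,167),(275,180),(171,215),(269,230)):print(cast(c,u,v,46).round())
im=cv2.resize(c['pixels'][100:260,140:310],None,fx=4.5,fy=3.75*1.2*0.83,interpolation=cv2.INTER_CUBIC);print(im.shape)
cv2.imwrite('pics/crop.png',im[:,:,::-1])
E
```

```text
top ((540.3385009765625, 50.21354675292969), (200.84799194335938, 181.0621795654297), 80.92009735107422) [[435.09375, -34.665191650390625], [613.8870849609375, -63.238922119140625], [645.583251953125, 135.09228515625], [466.7899169921875, 163.666015625]]
[540.7298235   46.43502745  58.08191749]
plane [-4.98415060e-04 -8.24148412e-04  5.80275624e+01]
side ((539.7918701171875, 55.20697784423828), (208.71446228027344, 184.33786010742188), 80.93604278564453) [[432.3337097167969, -33.32715606689453], [614.3697509765625, -62.36716842651367], [647.25, 143.74111938476562], [465.2139892578125, 172.7811279296875]]
[521.76674008  83.09294775  57.99105519]
plane [1.93209812e-04 3.62423860e-04 5.79784266e+01]
[622. 168.  46.]
[583. -91.  46.]
[493. 185.  46.]
[449. -73.  46.]
(598, 765, 3)
```

View pics/crop.png

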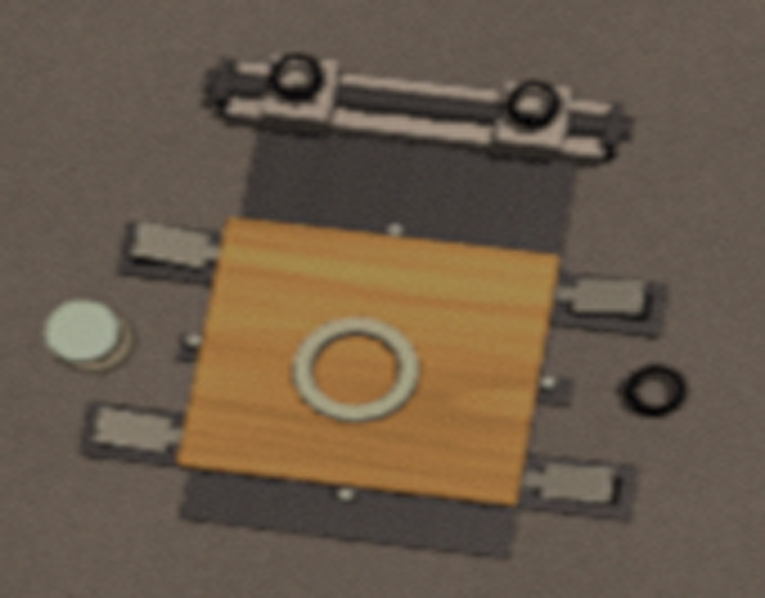

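Platen centre is (540.3, 50.2), yaw -0.158. Its size reads 201 x 181 and its top 58, which match the given values. First I move above the near right corner (461, -16) and align the tool with the carrier.

Emit:
{"method": "arm_command", "body": {"fingers": 1, "steps": "44 -38 0 0 0 0.04; 89 -76 0 0 0 0.08; 133 -114 0 0 0 0.12; 178 -152 10 0 0 0.16; 222 -189 30 0 0 0.2; 267 -227 50 0 0 0.24; 311 -265 70 0 0 0.28; 356 -303 90 0 0 0.32; 400 -341 110 0 0 0.36; 445 -379 130 0 0 0.389"}}

```text
clock: 1.35
ee_pos: [458.0, -43.8, 108.5]
tool_rot: [-3.115, 0.001, -0.113]
wrist_force: [0.0, 0.0, -0.2]
width: 0.003
grasp_force: 0.0
```

Emit:
{"method": "arm_command", "body": {"steps": "0 0 15 0 0 0; 0 0 30 0 0 0; 0 0 30 0 0 0"}}

```text
clock: 1.72
ee_pos: [456.3, -46.0, 78.4]
tool_rot: [-3.116, 0.003, -0.118]
wrist_force: [-1.0, -0.5, -0.2]
width: -0.002
grasp_force: 0.0
```

Emit:
{"method": "arm_command", "body": {"steps": "0 -15 0 -0.013 0 0.02; 1 -30 0 -0.026 0 0.04; 1 -30 0 -0.026 0 0.04"}}

```text
clock: 2.1
ee_pos: [458.5, -46.9, 80.6]
tool_rot: [-3.116, 0.001, -0.119]
wrist_force: [-0.8, 0.2, -0.4]
width: 0.002
grasp_force: 0.0
```

```bash
python3 - <<'E'
from cell import manip
o=manip.get_obs()
for k in('joint_positions','dq','effort','ee_pos','tool_rot'):print(k,o[k].round(3))
E
```

```text
joint_positions [-0.119  0.229 -0.433  0.91   0.025  3.141]
dq [ 0.001  0.002 -0.007 -0.002  0.    -0.001]
effort [-1.6000e-02 -6.4333e+01  4.3174e+01  8.1000e-02  1.2100e-01 -0.0000e+00]
ee_pos [458.518 -46.933  80.581]
tool_rot [-3.116e+00  1.000e-03 -1.190e-01]
```

Joint 6 is at its limit, so I turn a quarter turn the other way. That puts tool x along carrier +y and tool y along carrier +x.

Emit:
{"method": "arm_command", "body": {"steps": "0 -6 -5 0 0 -0.18; 0 -12 -5 0 0 -0.36; 0 -18 -5 0 0 -0.54; 0 -24 -5 0 0 -0.72; -1 -28 -5 0 0 -0.9; -1 -31 -5 0 0 -1.08; -1 -31 -5 0 0 -1.26; -1 -31 -5 0 0 -1.44; -1 -31 -5 0 0 -1.53; -1 -31 -5 0 0 -1.53"}}

```text
clock: 3.35
ee_pos: [460.9, -16.1, 86.1]
tool_rot: [-3.139, -0.025, 1.411]
wrist_force: [-0.2, -0.4, -0.5]
width: -0.004
grasp_force: 0.0
```

Emit:
{"method": "arm_command", "body": {"steps": "0 0 8 0 -0.025 0; 0 0 16 0 -0.025 0; 0 0 19 0 -0.025 0; 0 0 20 0 -0.025 0; 0 0 21 0 -0.025 0; 0 0 21 0 -0.025 0"}}

```text
clock: 4.1
ee_pos: [460.6, -15.5, 65.7]
tool_rot: [-3.139, -0.001, 1.411]
wrist_force: [-11.6, 0.8, 24.4]
width: -0.004
grasp_force: 12.2
```

Near right is solid (24 N at tip height 57.7). Next is near left.

Emit:
{"method": "arm_command", "body": {"steps": "0 0 -10 0 0 0; 35 0 -12 0 0 0; 80 0 -12 0 0 0; 125 0 -12 0 0 0; 156 0 -12 0 0 0; 156 0 -12 0 0 0; 156 0 -6 0 0 0; 156 0 -2 0 0 0; 156 0 0 0 0 0; 156 0 0 0 0 0"}}

```text
clock: 5.35
ee_pos: [485.8, 137.9, 65.7]
tool_rot: [-3.14, -0.001, 1.41]
wrist_force: [-5.9, -1.5, 18.2]
width: -0.005
grasp_force: 9.2
```

Near left is solid too (18 N). Next is far left.

Emit:
{"method": "arm_command", "body": {"steps": "0 0 -10 0 0 0; 0 35 -12 0 0 0; 0 75 -12 0 0 0; 0 115 -12 0 0 0; 0 136 -12 0 0 0; 0 136 -12 0 0 0; 0 136 -6 0 0 0; 0 136 -2 0 0 0; 0 136 0 0 0 0; 0 136 0 0 0 0"}}

```text
clock: 6.6
ee_pos: [619.5, 117.0, 64.6]
tool_rot: [-3.139, -0.0, 1.412]
wrist_force: [-1.0, 0.2, 2.2]
width: -0.002
grasp_force: 0.6
```

Emit:
{"method": "arm_command", "body": {"steps": "0 0 2 0 0 0; 0 0 3 0 0 0; 0 0 4 0 0 0; 0 0 4 0 0 0"}}

```text
clock: 7.1
ee_pos: [620.3, 117.3, 61.7]
tool_rot: [-3.14, -0.001, 1.412]
wrist_force: [-4.2, 1.8, 14.9]
width: -0.003
grasp_force: 7.3
```

The far left corner gives: it dipped 4.3 mm and then stopped. Next I press its tab, at carrier (68, 139).

Emit:
{"method": "arm_command", "body": {"steps": "0 0 -10 0 0 0; 10 0 -16 0 0 0; 40 0 -16 0 0 0; 61 0 -16 0 0 0; 61 0 -16 0 0 0; 61 0 -8 0 0 0; 61 0 0 0 0 0; 61 0 6 0 0 0; 61 0 9 0 0 0; 61 0 9 0 0 0"}}

```text
clock: 8.35
ee_pos: [629.6, 176.9, 51.5]
tool_rot: [-3.139, -0.001, 1.411]
wrist_force: [-0.1, 0.7, 1.6]
width: -0.002
grasp_force: 0.6
```

```bash
python3 - <<'E'
from cell import manip
from h import *
c=manip.camera('side');cv2.imwrite('pics/s1.png',cv2.resize(c['pixels'][170:330,120:320],None,fx=3.7,fy=3.7,interpolation=cv2.INTER_CUBIC)[:,:,::-1])
E
```

```text
(no output)
```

View pics/s1.png

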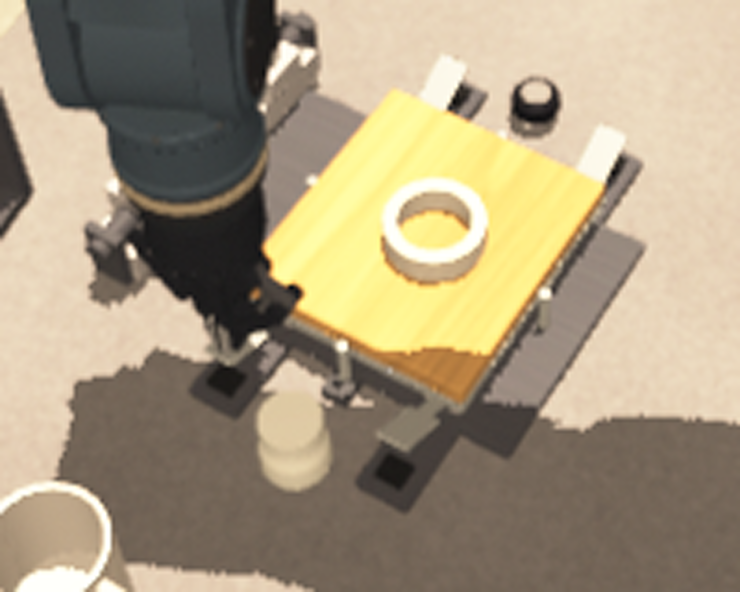

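The closed fingertips are on the far left tab at about (225,345) in the crop. The other tabs are up and the pot is clear. Pressing down.

Emit:
{"method": "arm_command", "body": {"steps": "1 0 4 0 0 0; 2 0 8 0 0 0; 3 0 12 0 0 0; 4 0 15 0 0 0; 5 0 18 0 0 0; 6 0 21 0 0 0; 7 0 23 0 0 0; 7 0 24 0 0 0; 7 0 24 0 0 0"}}

```text
clock: 9.52
ee_pos: [630.6, 183.3, 27.5]
tool_rot: [-3.139, 0.001, 1.411]
wrist_force: [-0.1, -3.5, 4.5]
width: 0.001
grasp_force: 2.4
```

Emit:
{"method": "arm_command", "body": {"steps": "0 0 0.7 0 0 0; 0 0 1.4 0 0 0; 0 0 2 0 0 0; 0 0 2 0 0 0"}}

```text
clock: 10.02
ee_pos: [630.8, 183.3, 26.2]
tool_rot: [-3.14, 0.001, 1.411]
wrist_force: [-3.6, -5.1, 14.0]
width: 0.0
grasp_force: 6.9
```

Emit:
{"method": "arm_command", "body": {"steps": "0 0 0.6 0 0 0; 0 0 1 0 0 0; 0 0 1 0 0 0"}}

```text
clock: 10.4
ee_pos: [630.9, 183.3, 26.0]
tool_rot: [-3.14, 0.0, 1.411]
wrist_force: [-7.4, -5.4, 23.8]
width: -0.001
grasp_force: 11.8
```

The tab is on its stop (24 N, tip at 18.0). Lifting and pressing the corner again.

Emit:
{"method": "arm_command", "body": {"steps": "0 0 -20 0 0 0; 0 0 -45 0 0 0; 0 0 -57 0 0 0; -30 0 -57 0 0 0; -68 0 -57 0 0 0; -68 0 -57 0 0 0; -68 0 -48 0 0 0; -68 0 -42 0 0 0; -68 0 -40 0 0 0; -68 0 -40 0 0 0"}}

```text
clock: 11.65
ee_pos: [619.9, 117.3, 65.4]
tool_rot: [-3.14, 0.0, 1.412]
wrist_force: [-8.5, -4.3, 21.6]
width: -0.004
grasp_force: 10.7
```

The corner is solid at 21.6 N with the tip at 57.4. Moving clear.

Emit:
{"method": "arm_command", "body": {"steps": "0 0 -15 0 0 0; 0 0 -50 0 0 0; 0 0 -100 0 0 0; 0 -30 -140 0 0 0; 0 -80 -160 0 0 0; -50 -120 -180 0 0 0; -100 -150 -180 0 0 0; -150 -180 -180 0 0 0; -150 -180 -180 0 0 0; -150 -180 -180 0 0 0"}}

```text
clock: 12.9
ee_pos: [419.2, -2.4, 245.3]
tool_rot: [-3.14, -0.001, 1.411]
wrist_force: [-0.7, -1.0, -1.2]
width: 0.001
grasp_force: 0.0
```

```bash
python3 - <<'E'
from cell import manip
from h import *
c=manip.camera('side');cv2.imwrite('pics/s2.png',cv2.resize(c['pixels'][170:330,120:320],None,fx=3.7,fy=3.7,interpolation=cv2.INTER_CUBIC)[:,:,::-1])
o=manip.get_obs();print(o['clock'],o['ee_pos'],o['wrist_force'],abs(o['dq']).max())
E
```

```text
12.95 [419.44304883  -2.14842458 245.09216924] [-0.43939005  0.59079404  0.71169277] 0.012600348255191973
```

View pics/s2.png

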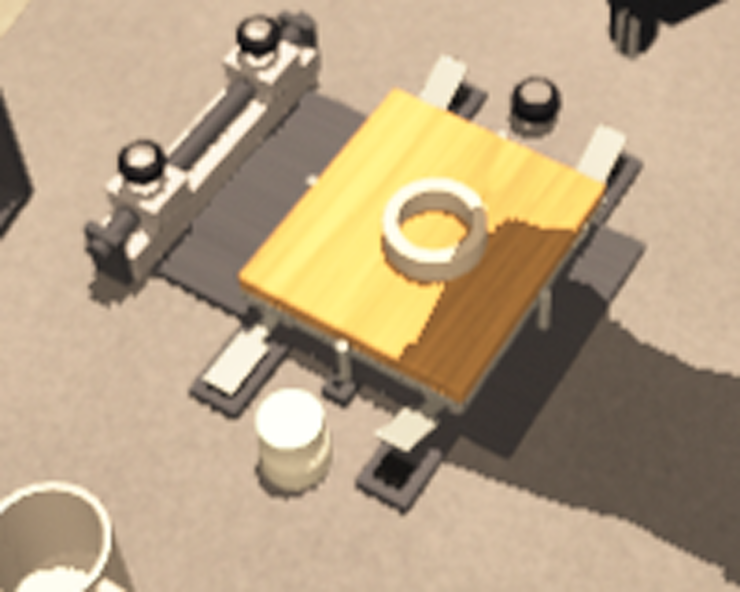

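The far left tab lies flat in its frame at (235,362). The other three tabs are still up, the tape and pot are where they were, and the arm is clear.

```bash
python3 -c "
from cell import manip
print(manip.close_job())"
```

```text
the job is handed in; nothing more can be done
None
```

The far left corner was the one that gave: I pressed its shim flat, pressed that corner again and found it solid at about 22 N, moved the arm clear, and handed the job in at about 13 s; the far right corner was not pressed because the rocking corner had already been found.

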